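# Ease the spectrophotometer's sample cover shut

### The job

Close the open sample cover of the spectrophotometer without jarring its optics: tip the cover forward off its balance, catch it from underneath on a finger as it comes down, and lower it slowly on that finger all the way until it is fully shut, never letting it drop or bang. Only touch it lightly, do not grip it or press hard on it or on the instrument, and leave the cuvettes and everything else on the bench where they are.

Things in the scene. Friction and masses are not known exactly. Their poses are not given: they have to be found in the camera images.
- spectro: the spectrophotometer, heavy and fixed: low white housing on a dark base, 260 deep x 400 wide x 150 tall. Origin: centre of its underside on the bench. x = from its front to its back, y = to its left, z up. Front face at x = -120; flat deck at z = 125; a sloping keypad console (85 to 145 high) left of the cover; a 25 high optics housing on the deck from x = 50 back
- cover (a joint): angle of the sample cover, rad: 0 = fully shut, 1.57 = upright, stop at 1.70; starts standing open at 1.50 to 1.66. Stiff hinge with a worn damper: between about 1.35 and 1.7 the cover stays where it is left; tipped further forward it falls shut by itself, slowly at first, then ever faster, in about 2 to 3 s, and bangs
- hinge (a point): middle of the cover's hinge line, on the spectrophotometer, 127 above the bench and 140 behind its front face; same axes as spectro. The hinge line runs along y
- lip (a point): middle of the inner (lower) edge of the cover's blue front lip, farthest from the hinge; moves with it. Cover: dark slab 165 from hinge to this edge, 160 wide, 10 thick, 220 g. x: from this edge to the hinge, y along the edge, z: outward normal (up when shut, to the rear when open). Shut, the lip stands 25 out past the housing's front, its underside 127 above the bench, free space below
- cuvette_sample: glass cuvette with orange content and orange cap, 12.5 square x 45 tall, standing loose in the holder in the well, its top below the deck; origin at the centre of its foot. Leave alone
- cuvette_blank: clear glass cuvette with white cap behind it, the same size. Leave alone
- spray_bottle: clear spray bottle with white head, 42 diameter x 148 tall, origin under its middle. Leave alone
- sample_cup: translucent plastic cup, 60 diameter x 52 tall, origin under its middle. Leave alone
- steel_tin: steel tin, 84 x 104 x 48, origin under its middle. Leave alone
- reagent_vial: amber vial with blue cap, 34 diameter x 62 tall, origin under its middle. Leave alone
- stopper: black rubber stopper, 28 diameter x 24 tall, set down on the deck right of the cover, origin under its middle. Leave alone

How it is judged:
By the outcome, as a careful person would: the job done as asked, in the order asked, and still so for the second after the job is handed in, with the robot touching nothing.
It also fails if it takes over 45 s, if anything falls off the work surface, if the arm or the gripper's body presses on something with over 40 N, if the wrist force passes 120 N, or if a joint passes its speed limit or range.

### The arm

A 7-joint arm with a two-finger parallel gripper is mounted at the origin on the work surface. World frame = base frame: x ahead of the robot, y to its left, z up, the work surface at z = 0. Lengths are in m, angles in rad, forces in N, time in s.
With the tool pointing down it reaches from about 0.4 to 0.875 m from the base axis. Payload 6.5 kg.
Tool frame: the origin (TCP) lies between the finger pads; the fingertips stand 19 mm ahead of it and the grasp point (between the pads) is the TCP; z points along the fingers, y is the line along which they close (so a half turn about z gives the same grasp; the last joint's range is limited). The gripper opens to 88 mm and grips with 3 to 60 N. Pads are 18 mm wide; open, the fingers measure 123 mm over their backs; the gripper's body (75 mm by 187 mm) begins 45 mm behind the grasp point.
Start: joints at [1.274, 0.536, -0.004, 1.538, 0.003, 1.067, -0.071], TCP at [0.149, -0.633, 0.258] pointing down, gripper open.
Joint ranges: [-2.7, 2.7], [-0.37, 2.16], [-1.27, 1.26], [0.24, 2.4], [-1.31, 4.45], [0.19, 1.91], [-2.76, 2.76]. Speed limits (rad/s): [2.39, 2.39, 3.14, 3.14, 3.14, 3.14, 3.14].

### API

Orientations are given as a unit quaternion [w, x, y, z].
In Python, from rig import bot gives the robot as it stands.
- The arm moves only by the tool play_rows, never from a script. Its argument "rows" is a list of rows, each a list of 7 numbers: the shift along the tool's x, y, z in mm, then the turn, a rotation vector about the tool's x, y, z in degrees, then the opening, from 0 (shut) to 1 (fully open). In form: [[x, y, z, wx, wy, wz, claw], ...]. A call has 1 to 12 rows; each row shifts and turns the commanded pose from where the row before left it, along the tool's axes as they then stand; what a row does not reach is not made up. A row lasts 1/8 s, in which the tool goes at most 62.5 mm and 10.7 degrees, less where a joint would pass 70% of its speed; a pose out of reach is approached as far as the arm can. A call with a gripper value outside its range is refused whole. The fingers move at their own pace and stop on an object; "squeeze" is the grip in N (left out, the last holds). Time passes only in rows, so rows that do not move let the fingers close. It gives the time, the measured TCP pose, the force, the opening and the grip force at its end, in the units of the state.
- bot.observe(): the state, without advancing time (a new reading comes with each control period).
- bot.capture(name): name is "side" or "top" or "wrist"; returns (picture, depth): 420x560x3 uint8, red, green, blue; 420x560 float32, m along the optical axis (not along the pixel's ray), 0 where there is no reading.
- bot.camera_model(name): a dict with "intrinsics" (3x3 intrinsics, pixels), "extrinsics" (4x4, takes a point from world to camera coordinates). Camera axes: x right, y down, z forward; pixel columns grow to the right and rows downward; lengths in m; the calibration is good to about 2 mm. The wrist camera is an equidistant fisheye: a pixel r from the principal point sees the ray r / f radians off the axis. A picture is of the moment at which its call begins: read the wrist's pose just before it. camera_model takes no time and is no camera call; for the wrist camera it gives the pose at the moment of the call.
- bot.sign_off(): hands the job in; it is judged then, once.
The state is a dict: "clock": time; "q": joint angles; "dq": joint speeds; "tau": joint torques, N m; "tcp_pos": TCP position; "eef_rot": TCP orientation; "wrist_force": force on the tool from outside, world axes, zero at the start; "torque": the same for the moment, N m; "width": opening from 0.0 (shut) to 1.0 (fully open); "gripper_force": force on a finger pad.
Only numpy, scipy, OpenCV 4.12 (cv2) and the standard library are available. Lean on these libraries where they do the work, as an engineer would, in place of code of your own. Each camera call takes 0.05 s, during which the arm holds its last target. There are 200 camera calls.

## Working session

There is one attempt and no reset: what is moved stays moved. The work goes in short steps, Python scripts to look and compute and a tool call to move; the robot and the scene stay as the last step left them, time stands still between calls to the robot, and variables do not carry over. Pictures are saved under pics/ and viewed, at most 10 in all, crops included, and the job is handed in when it is done.

Besides the shell and the picture viewer there is one more tool, called as name(argument=value, ...) on one line, values as JSON. play_rows: Moves the arm, as the interface text tells. Its arguments: {"type":"object","properties":{"rows":{"type":"array","items":{"type":"array","items":{"type":"number"}}},"squeeze":{"type":"number"}},"required":["rows"]}

```bash
ls; mkdir -p pics
python3 - <<'E'
from rig import bot
import cv2,numpy as np
s=bot.observe();print(s)
for n in("side","top"):
    p,d=bot.capture(n);cv2.imwrite(f"pics/{n}0.png",p[:,:,::-1]);np.savez(f"{n}0.npz",p=p,d=d)
    print(n,bot.camera_model(n))
E
```

```text
pics
{'clock': 0.0, 'q': array([ 1.27380531,  0.53716609, -0.00445577,  1.53882368,  0.0026119 ,
        1.06727214, -0.07119395]), 'dq': array([-0.00017572, -0.00020838, -0.0011633 ,  0.00090763, -0.00036495,
        0.00167669, -0.00156539]), 'tau': array([ 5.01915156e-05, -5.70982182e+01,  9.90792252e-01, -2.51610732e+01,
       -5.62473095e-02,  1.78552209e-02,  1.94082313e-04]), 'tcp_pos': array([ 0.14855391, -0.63222842,  0.25685821]), 'eef_rot': array([-8.16761009e-04,  9.93343315e-01,  1.15188397e-01, -1.57083158e-04]), 'wrist_force': array([-0.50399671, -0.55224681, -1.4686869 ]), 'torque': array([-0.03657944, -0.0398052 ,  0.00617797]), 'gripper_force': 0.0, 'width': 1.001525503346448}
side {'intrinsics': array([[540.86469056,   0.        , 285.39992744],
       [  0.        , 540.86469056, 211.63028544],
       [  0.        ,   0.        ,   1.        ]]), 'extrinsics': array([[-0.94526165,  0.32582927,  0.01776798,  0.55350743],
       [ 0.21613959,  0.66597564, -0.71397488,  0.03579134],
       [-0.24446696, -0.67105271, -0.69994583,  1.04497426],
       [ 0.        ,  0.        ,  0.        ,  1.        ]])}
top {'intrinsics': array([[444.34920519,   0.        , 280.65390074],
       [  0.        , 444.34920519, 204.37455225],
       [  0.        ,   0.        ,   1.        ]]), 'extrinsics': array([[-0.0011657 , -0.99998546, -0.00526468, -0.15050969],
       [-0.98810968,  0.00196125, -0.15373815,  0.54310458],
       [ 0.15374624,  0.00502287, -0.9880976 ,  0.92443978],
       [ 0.        ,  0.        ,  0.        ,  1.        ]])}
```

View pics/side0.png

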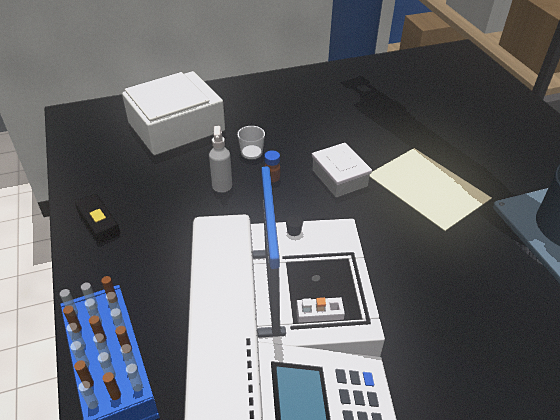

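View pics/top0.png

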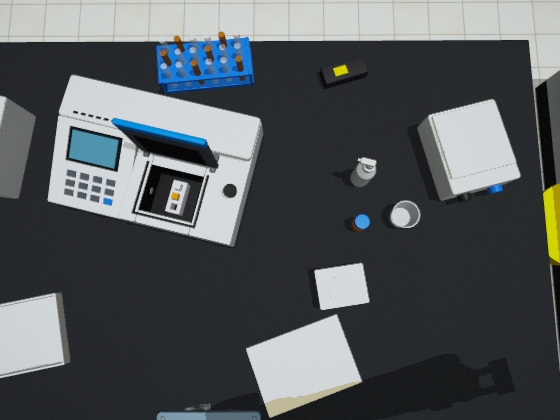

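The pictures show the spectrophotometer at upper left of the top view, with its front toward the robot. The cover is standing open: its blue lip runs from (113,122) to (215,155) in the top view and from (265,170) to (275,265) in the side view. The stopper is at (230,190) in the top view.

```bash
cat > h.py <<'E'
import numpy as np,cv2
def cloud(d,m):
    K=m["intrinsics"];E=m["extrinsics"];v,u=np.mgrid[:d.shape[0],:d.shape[1]]
    c=np.stack([(u-K[0,2])/K[0,0]*d,(v-K[1,2])/K[1,1]*d,d],-1)
    return (c-E[:3,3])@E[:3,:3]
E
python3 - <<'E'
from rig import bot
from h import *
for n in("top","side"):
    z=np.load(n+"0.npz");p=z["p"].astype(int);d=z["d"];W=cloud(d,bot.camera_model(n));ok=d>0
    blue=ok&(p[...,2]>p[...,0]+60)&(W[...,2]>.2)&(W[...,2]<.32)
    B=W[blue];print(n,"blue",len(B),B.mean(0),B.min(0),B.max(0))
    c=B[:,:2].mean(0);u=np.linalg.svd(B[:,:2]-c,full_matrices=False)[2][0];u*=np.sign(u[1]);t=(B[:,:2]-c)@u
    print(" dir",u,"yaw",np.degrees(np.arctan2(-u[0],u[1])),"ends",c+u*np.percentile(t,1),c+u*np.percentile(t,99))
    R=np.array([[u[1],-u[0]],[u[0],u[1]]]) # rows: ex, ey
    for nm in [0]:
        L=(W[...,:2]@R.T)
        print(" lip local: x pct",np.percentile(L[blue][:,0],[2,50,98])," z",np.percentile(B[:,2],[2,50,98]),"y",np.percentile(L[blue][:,1],[1,50,99]))
        lc=np.median(L[blue],0)
        near=ok&(abs(L[...,0]-lc[0])<.25)&(abs(L[...,1]-lc[1])<.35)
        deck=near&(abs(W[...,2]-.125)<.004)&(p.min(-1)>110)
        D=L[deck];print(" deck",len(D),np.percentile(D,[.5,1,50,99,99.5],axis=0).tolist(),np.median(W[deck][:,2]))
        # front edge as function of y
        for y in np.arange(D[:,1].min(),D[:,1].max(),.03):
            s=D[abs(D[:,1]-y)<.006]
            if len(s)>5:print("   y%.3f xmin %.4f xmax %.4f"%(y,s[:,0].min(),s[:,0].max()))
        dark=near&(p.max(-1)<90)&(W[...,2]>.15)&(W[...,2]<.3)&(abs(L[...,0]-lc[0])<.06)&(abs(L[...,1]-lc[1])<.09)
        S=np.c_[L[dark],W[dark][:,2]];print(" slab",len(S))
        if len(S)>50:
            for h in np.arange(.15,.29,.02):
                s=S[abs(S[:,2]-h)<.01]
                if len(s):print("   z%.2f x %.4f..%.4f y %.3f %.3f"%(h,*np.percentile(s[:,0],[5,95]),*np.percentile(s[:,1],[2,98])))
E
```

```text
top blue 812 [0.6250455  0.04762501 0.28988489] [ 0.60308891 -0.02911572  0.27489796] [0.64968767 0.12739239 0.29609308]
 dir [0.23860631 0.97111638] yaw -13.80429807166055 ends [ 0.60659347 -0.0274739 ] [0.64399669 0.12475546]
 lip local: x pct [0.59123531 0.59508548 0.60235596]  z [0.27794756 0.29141666 0.29442001] y [0.11805667 0.1953985  0.27481374]
 deck 5614 [[0.44975077941442015, 0.058578144896507194], [0.4502494114810359, 0.05904157942497779], [0.5294786332850029, 0.1285202376281664], [0.6195018625166415, 0.4451902047628524], [0.6231890574396056, 0.4494384151838698]] 0.12480912086925638
   y0.058 xmin 0.4498 xmax 0.7069
   y0.088 xmin 0.4499 xmax 0.6210
   y0.118 xmin 0.4494 xmax 0.6208
   y0.148 xmin 0.4495 xmax 0.5887
   y0.178 xmin 0.4497 xmax 0.5893
   y0.208 xmin 0.4493 xmax 0.5885
   y0.238 xmin 0.4494 xmax 0.5889
   y0.268 xmin 0.4496 xmax 0.5844
   y0.298 xmin 0.5450 xmax 0.5748
   y0.448 xmin 0.5420 xmax 0.5796
 slab 1474
   z0.15 x 0.5883..0.5902 y 0.119 0.271
   z0.17 x 0.5886..0.5916 y 0.118 0.271
   z0.19 x 0.5891..0.5920 y 0.118 0.268
   z0.21 x 0.5895..0.5914 y
[... 632 characters left out ...]
[0.6190587972237821, 0.30719870895564505], [0.619565164803785, 0.31092109135838997]] 0.12368059192790336
   y0.054 xmin 0.4527 xmax 0.6190
   y0.084 xmin 0.4515 xmax 0.6200
   y0.114 xmin 0.4512 xmax 0.6200
   y0.144 xmin 0.4512 xmax 0.6200
   y0.174 xmin 0.4515 xmax 0.6200
   y0.204 xmin 0.4509 xmax 0.6201
   y0.234 xmin 0.4509 xmax 0.6201
   y0.264 xmin 0.4508 xmax 0.6194
   y0.294 xmin 0.5531 xmax 0.5821
 slab 633
   z0.15 x 0.5923..0.6328 y 0.253 0.294
   z0.17 x 0.5934..0.6024 y 0.173 0.276
   z0.19 x 0.5937..0.6028 y 0.163 0.276
   z0.21 x 0.5938..0.6031 y 0.156 0.276
   z0.23 x 0.5940..0.6036 y 0.159 0.276
   z0.25 x 0.5941..0.6037 y 0.133 0.276
   z0.27 x 0.5947..0.6040 y 0.135 0.276
```

play_rows(rows=[[0, 0, -50, 0, 0, 0, 0.6], [0, 0, -50, 0, 0, 0, 0.35], [32, -45, 0, 0, 0, 0, 0.35], [32, -45, 0, 0, 0, 0, 0.35], [32, -45, 0, 0, 0, 0, 0.35], [32, -45, 0, 0, 0, 0, 0.35], [32, -45, 0, 0, 0, 0, 0.35], [32, -45, 0, 0, 0, 0, 0.35], [32, -45, 0, 0, 0, 0, 0.35], [32, -45, 0, 0, 0, 0, 0.35], [32, -45, 0, 0, 0, 0, 0.35], [32, -45, 0, 0, 0, 0, 0.35]])

```text
clock: 1.6
tcp_pos: [0.3574, -0.1198, 0.3577]
eef_rot: [0.0, 0.993, 0.115, 0.0]
wrist_force: [0.4, -0.4, 0.2]
width: 0.351
gripper_force: 0.0
```

```bash
cat >> h.py <<'E'
from scipy.spatial.transform import Rotation as Rn
ex=np.array([.9712,-.2384,0]);ey=np.array([.2384,.9712,0]);ez=np.array([0,0,1.])
H=.5905*ex+.1965*ey+.127*ez
def rot(s): q=np.asarray(s["eef_rot"]);return Rn.from_quat(q[[1,2,3,0]])
def tgt(th,r,off,y=0):   # tool at cover angle th, radius r, normal offset off (m)
    d=np.cos(th)*ex-np.sin(th)*ez; n=np.sin(th)*ex+np.cos(th)*ez
    return H-r*d+off*n+y*ey, Rn.from_matrix(np.c_[ey,n,d])
def need(s,T):
    R=rot(s);return R.inv().apply(T[0]-s["tcp_pos"])*1e3, np.degrees((R.inv()*T[1]).as_rotvec())
def st(s):
    R=rot(s).as_matrix();p=s["tcp_pos"]-H;d=R[:,2]
    print("t%.2f"%s["clock"],"q",np.round(s["q"],2),"L(x,y,z from hinge)",np.round([p@ex*1e3,p@ey*1e3,p[2]*1e3],1),"th",round(np.arctan2(-d[2],d@ex),3),"F",np.round([s["wrist_force"]@ex,s["wrist_force"]@ey,s["wrist_force"][2]],2),"w",round(s["width"],3),"g",round(s["gripper_force"],2))
E
python3 - <<'E'
from rig import bot
from h import *
s=bot.observe();st(s);print(need(s,tgt(1.57,.29,-.10)))
E
```

```text
t1.60 q [ 0.69 -0.04 -0.46  2.04 -0.02  1.14 -1.11] L(x,y,z from hinge) [-214.9 -227.6  230.7] th 1.571 F [ 0.46 -0.33  0.15] w 0.351 g 0.0
(array([ 205.48704555, -150.73019849,  -59.32680602]), array([-1.98745507e-02,  4.08489468e-02, -6.29976325e+01]))
```

play_rows(rows=[[45, -20, 0, 0, 0, -9, 0.35], [45, -12, 0, 0, 0, -9, 0.35], [45, -5, 0, 0, 0, -9, 0.35], [45, 3, 0, 0, 0, -9, 0.35], [20, 3, 0, 0, 0, -9, 0.35], [0, 0, 0, 0, 0, -9, 0.35], [0, 0, 0, 0, 0, -9, 0.35], [0, 0, 0, 0, 0, 0, 0.35]])

```text
clock: 2.6
tcp_pos: [0.5209, 0.0039, 0.3573]
eef_rot: [-0.0, 0.787, 0.617, -0.0]
wrist_force: [-0.1, 0.1, 0.0]
width: 0.354
gripper_force: 0.0
```

Run:
```python
from rig import bot
from h import *
s=bot.observe();st(s);print(need(s,tgt(1.57,.29,-.10)))
```

```text
t2.60 q [ 0.49  0.29 -0.72  1.72  0.2   1.2  -0.52] L(x,y,z from hinge) [-85.6 -68.6 230.3] th 1.572 F [-0.11  0.04  0.02] w 0.354 g 0.0
(array([ 68.53658206, -14.81041512, -59.57400717]), array([-0.0949432 , -0.00022887, -0.06573368]))
```

play_rows(rows=[[8, -13, 0, -10, 0, 0, 0.35], [8, -13, -2, -10, 0, 0, 0.35], [8, -12, -4, -10, 0, 0, 0.35], [8, -11, -6, -10, 0, 0, 0.35], [8, -10, -8, -10, 0, 0, 0.35], [8, -8, -10, -10, 0, 0, 0.35], [8, -6, -11, -10, 0, 0, 0.35], [8, -4, -12, -10, 0, 0, 0.35], [4, -2, -13, -10, 0, 0, 0.35], [0, 0, 0, 0, 0, 0, 0.35]])

```text
clock: 3.85
tcp_pos: [0.4871, 0.0853, 0.3901]
eef_rot: [0.453, 0.672, 0.505, 0.296]
wrist_force: [-0.3, -0.3, 0.0]
width: 0.353
gripper_force: 0.0
```

Run:
```python
from rig import bot
from h import *
s=bot.observe();st(s);print(need(s,tgt(0,.2,.1)))
```

```text
t3.85 q [ 0.44  0.07 -1.26  2.39  1.61  1.04 -2.26] L(x,y,z from hinge) [-137.8    2.4  263.1] th 0.429 F [-0.17 -0.37  0.05] w 0.353 g 0.0
(array([   2.38326978, -174.20763922,   11.41247936]), array([-24.60573765,   5.18191635,   2.39213578]))
```

```bash
cat > kin.py <<'E'
import itertools
from h import *
from scipy.optimize import least_squares
Q=[[1.27380531,0.53716609,-0.00445577,1.53882368,.0026119,1.06727214,-.07119395],[.69,-.04,-.46,2.04,-.02,1.14,-1.11],[.49,.29,-.72,1.72,.2,1.2,-.52],[.44,.07,-1.26,2.39,1.61,1.04,-2.26]]
P=[[.14855,-.63223,.25686],[.3574,-.1198,.3577],[.5209,.0039,.3573],[.4871,.0853,.3901]]
E4=[[0,.99334,.11519,0],[0,.993,.115,0],[0,.787,.617,0],[.453,.672,.505,.296]]
RR=[Rn.from_quat(np.array(e)[[1,2,3,0]]) for e in E4]
A="zyzyzyz"
def fk(q,par,s):
    a=np.array(q)*s+np.array([par[0],0,0,0,0,0,par[1]])
    L=par[2:].reshape(4,3); p=L[0].copy(); R=Rn.identity()
    for i in range(7):
        R=R*Rn.from_euler(A[i],a[i])
        if i in(1,3,6): p=p+R.apply(L[{1:1,3:2,6:3}[i]])
    return p,R
x0=np.r_[0,0, 0,0,.3, 0,0,.35, 0,0,.35, 0,0,.25]
w=np.r_[0,0, .05,.05,0, .05,.05,0, .05,.05,0, 1,1,0]
def fit():
    best=None
    for s in itertools.product([1,-1],repeat=4):
        sg=np.array([s[0],1,s[1],1,s[2],1,s[3]])
        def f(x):
            o=[]
            for q,p,R in zip(Q,P,RR):
                a,B=fk(q,x,sg);o+=[(a-p),(B.inv()*R).as_rotvec()]
            return np.r_[np.concatenate(o),w*(x-x0)]
        for o7 in(0,1.57,3.14,-1.57):
            x=x0.copy();x[1]=o7;r=least_squares(f,x)
            if best is None or r.cost<best[0]:best=(r.cost,sg,r.x,f(r.x))
    return best
lo=np.array([-2.7,-.37,-1.27,.24,-1.31,.19,-2.76])+.03;hi=np.array([2.7,2.16,1.26,2.4,4.45,1.91,2.76])-.03
def ik(T,par,s,q0):
    f=lambda q:np.r_[(lambda a,B:np.r_[(a-T[0])*3,(B.inv()*T[1]).as_rotvec()])(*fk(q,par,s)),.002*(q-q0)]
    r=least_squares(f,np.clip(q0,lo+.01,hi-.01),bounds=(lo,hi));a,B=fk(r.x,par,s)
    return r.x,np.linalg.norm(a-T[0])*1e3,np.degrees((B.inv()*T[1]).magnitude())
E
python3 - <<'E'
from kin import *
c,s,x,r=fit();print(c,s,np.round(x,3));print(np.round(r[:24].reshape(4,6),3))
np.savez("kin.npz",s=s,x=x)
E
```

```text
8.225102488335889e-05 [-1  1 -1  1 -1  1 -1] [-5.000e-03  1.564e+00 -3.000e-03 -3.000e-03  3.360e-01  5.000e-03
 -1.600e-02  5.050e-01 -4.000e-03 -2.100e-02  4.370e-01 -0.000e+00
 -1.000e-03  3.030e-01]
[[ 0.001  0.    -0.001 -0.002  0.     0.002]
 [-0.001 -0.001 -0.    -0.001  0.002 -0.007]
 [ 0.     0.001  0.002  0.005 -0.006  0.004]
 [ 0.     0.    -0.     0.003 -0.     0.001]]
```

```bash
cat >> kin.py <<'E'
z=np.load("kin.npz") if __import__("os").path.exists("kin.npz") else None
def pose(thc,tht,psi,flip=0,tip=.148,g=.015,y=0.):
    """cover angle thc, tool pitch tht (dir below horizontal), yaw psi in tool plane; front pad touches cover underside/edge"""
    d0=np.cos(tht)*ex-np.sin(tht)*ez;n=np.sin(tht)*ex+np.cos(tht)*ez
    d=np.cos(psi)*d0+np.sin(psi)*ey; x=np.cross(n,d)
    c=np.cos(thc)*ex-np.sin(thc)*ez
    lip=H-.165*c   # lip edge rests on the front pad plane
    k=(.165-tip)
    tipp=lip+k*d0 + (y)*ey   # tip point on pad plane
    p=tipp-.019*d+g*n
    M=np.c_[x,n,d]
    if flip:M=np.c_[-x,-n,d]
    return p,Rn.from_matrix(M)
E
python3 - <<'E'
from kin import *
s,x=z["s"],z["x"];rng=np.random.default_rng(0)
q0=np.array([.44,.07,-1.26,2.39,1.61,1.04,-2.26])
seeds=[q0]+[lo+(hi-lo)*rng.random(7) for _ in range(8)]
for flip in(0,1):
  for psi in(-60,-45,-30,0,30,45,60):
    row=[]
    for t in(0,.2,.4,.6):
      b=None
      for sd in seeds:
        r=ik(pose(0,t,np.radians(psi),flip),x,s,sd)
        if b is None or r[1]+3*r[2]<b[1]+3*b[2]:b=r
        if b[1]<2 and b[2]<1:break
      row.append("%.0fmm/%.0fdeg %s"%(b[1],b[2],np.round(b[0],1).tolist() if b[1]<3 and b[2]<2 else ""))
    print(flip,psi,row)
E
```

```text
0 -60 ['0mm/0deg [-1.2, 1.2, 0.5, 1.8, 0.8, 1.4, -2.7]', '0mm/0deg [-0.9, 1.0, 0.0, 1.8, 1.0, 1.6, -2.7]', '0mm/0deg [-0.5, 1.0, -0.5, 1.8, 1.2, 1.9, -2.7]', '0mm/0deg [-0.4, 1.0, -0.6, 1.8, 1.2, 1.9, -2.5]']
0 -45 ['0mm/0deg [-1.5, 1.3, 0.7, 2.0, 0.8, 1.0, -2.7]', '0mm/0deg [-1.3, 1.0, 0.4, 2.0, 1.0, 1.2, -2.7]', '0mm/0deg [-0.6, 0.9, -0.3, 2.0, 1.2, 1.6, -2.7]', '0mm/0deg [-0.3, 1.0, -0.7, 2.0, 1.3, 1.8, -2.6]']
0 -30 ['0mm/0deg [-1.8, 1.6, 0.9, 2.2, 0.7, 0.6, -2.7]', '0mm/0deg [-1.7, 1.3, 0.9, 2.3, 0.9, 0.5, -2.7]', '0mm/0deg [-1.8, 1.5, 1.2, 2.3, -0.5, 0.3, -1.2]', '0mm/0deg [-0.2, 0.9, -0.8, 2.2, 1.5, 1.7, -2.6]']
0 0 ['37mm/5deg ', '60mm/8deg ', '59mm/8deg ', '49mm/7deg ']
0 30 ['62mm/8deg ', '89mm/11deg ', '105mm/11deg ', '89mm/11deg ']
0 45 ['37mm/5deg ', '49mm/7deg ', '54mm/8deg ', '48mm/7deg ']
0 60 ['6mm/0deg ', '7mm/1deg ', '10mm/1deg ', '13mm/2deg ']
1 -60 ['0mm/0deg [-0.7, 1.1, -0.3, 1.8, 1.1, 1.9, 0.1]', '0mm/0deg [-0.6, 1.1, -0.4, 1.8, 1.1, 1.9, 0.3]', '0mm/0deg [-0.5, 1.0, -0.5, 1.8, 1.2, 1.9, 0.5]', '0mm/0deg [-0.4, 1.0, -0.6, 1.8, 1.2, 1.9, 0.6]']
1 -45 ['0mm/0deg [-0.7, 1.1, -0.3, 2.0, 1.3, 1.9, -0.0]', '0mm/0deg [-0.5, 1.0, -0.5, 2.0, 1.4, 1.9, 0.2]', '0mm/0deg [-0.4, 1.0, -0.7, 2.0, 1.4, 1.9, 0.4]', '0mm/0deg [-0.2, 1.0, -0.8, 2.0, 1.4, 1.9, 0.6]']
1 -30 ['0mm/0deg [-0.7, 1.1, -0.4, 2.2, 1.5, 1.9, -0.1]', '0mm/0deg [-0.5, 1.0, -0.6, 2.2, 1.6, 1.9, 0.1]', '0mm/0deg [-0.3, 1.0, -0.8, 2.2, 1.6, 1.9, 0.3]', '0mm/0deg [-0.1, 1.0, -1.0, 2.2, 1.6, 1.9, 0.5]']
1 0 ['37mm/5deg ', '54mm/8deg ', '59mm/8deg ', '50mm/7deg ']
1 30 ['61mm/8deg ', '88mm/11deg ', '104mm/11deg ', '89mm/11deg ']
1 45 ['37mm/5deg ', '49mm/7deg ', '54mm/7deg ', '48mm/7deg ']
1 60 ['9mm/1deg ', '6mm/1deg ', '8mm/1deg ', '5mm/1deg ']
```

Run:
```python
from kin import *
s,x=z["s"],z["x"]
q2=np.array([.49,.29,-.72,1.72,.2,1.2,-.52])  # tool-down pose before pitching
for flip in(1,0):
 for psi in(-35,-45,-55):
  P_=lambda t,g=.015:pose(t,t,np.radians(psi),flip,.150,g,.035)
  b=None;rng=np.random.default_rng(1)
  for sd in [q2]+[np.clip(q2+rng.normal(0,.8,7),lo,hi) for _ in range(12)]:
    r=ik(P_(1.57,.005),x,s,sd)
    if r[1]<2 and r[2]<1 and (b is None or np.abs(r[0]-q2).max()<np.abs(b[0]-q2).max()):b=r
  if b is None:print(flip,psi,"no start");continue
  q=b[0];print(flip,psi);
  for t in np.arange(1.57,-.01,-.0785):
    r=ik(P_(t),x,s,q);q=r[0]
    if int(round((1.57-t)/.0785))%4==0 or r[1]>2:print("  th%.2f err %.1f %.1f"%(t,r[1],r[2]),np.round(q,2),np.round(P_(t)[0],3))
```

```text
1 -35
  th1.57 err 0.0 0.0 [ 0.01  0.85 -0.83  1.24  0.92  1.83  2.1 ] [0.646 0.091 0.293]
  th1.26 err 0.0 0.0 [ 0.    0.69 -0.84  1.58  1.01  1.64  1.74] [0.595 0.103 0.289]
  th0.94 err 0.0 0.0 [-0.1   0.63 -0.82  1.85  1.17  1.56  1.3 ] [0.548 0.115 0.27 ]
  th0.63 err 0.0 0.0 [-0.27  0.69 -0.75  2.03  1.33  1.64  0.82] [0.51  0.124 0.236]
  th0.31 err 0.0 0.0 [-0.47  0.88 -0.62  2.11  1.43  1.82  0.35] [0.483 0.131 0.192]
  th-0.00 err 0.0 0.0 [-0.72  1.09 -0.35  2.05  1.41  1.88 -0.03] [0.47  0.134 0.142]
1 -45
  th1.57 err 0.0 0.0 [-0.17  0.86 -0.58  1.19  0.89  1.88  2.15] [0.646 0.094 0.29 ]
  th1.26 err 0.0 0.0 [-0.21  0.72 -0.58  1.5   0.96  1.71  1.77] [0.597 0.106 0.287]
  th0.94 err 0.0 0.0 [-0.31  0.66 -0.56  1.75  1.07  1.63  1.34] [0.55  0.117 0.268]
  th0.63 err 0.0 0.0 [-0.46  0.72 -0.5   1.91  1.19  1.66  0.88] [0.512 0.127 0.235]
  th0.31 err 0.0 0.0 [-0.61  0.88 -0.42  1.97  1.26  1.76  0.43] [0.485 0.133 0.192]
  th-0.00 err 0.0 0.0 [-0.73  1.09 -0.3   1.93  1.28  1.87  0.05] [0.473 0.136 0.142]
1 -55
  th1.57 err 0.0 0.0 [-0.39  0.89 -0.22  1.15  0.79  1.88  2
[... 1301 characters left out ...]
0.127 0.235]
  th0.31 err 0.0 0.0 [-0.61  0.87 -0.41  1.97  1.26  1.76 -2.71] [0.485 0.133 0.192]
  th-0.00 err 0.0 0.0 [-1.47  1.24  0.63  1.95  0.79  1.14 -2.73] [0.473 0.136 0.142]
0 -55
  th1.57 err 0.0 0.0 [-0.39  0.89 -0.21  1.15  0.79  1.88 -0.9 ] [0.647 0.096 0.288]
  th1.26 err 0.0 0.0 [-0.48  0.76 -0.2   1.43  0.84  1.73 -1.29] [0.598 0.108 0.285]
  th0.94 err 0.0 0.0 [-0.59  0.72 -0.16  1.64  0.92  1.64 -1.71] [0.552 0.119 0.266]
  th0.63 err 0.0 0.0 [-0.72  0.76 -0.12  1.79  0.99  1.61 -2.15] [0.515 0.128 0.234]
  th0.31 err 0.0 0.0 [-0.85  0.9  -0.06  1.84  1.03  1.64 -2.57] [0.488 0.135 0.191]
  th-0.00 err 0.0 0.0 [-1.26  1.17  0.45  1.82  0.79  1.39 -2.73] [0.476 0.138 0.142]
```

```bash
cat >> kin.py <<'E'
def rows(Ts,w=.35):
    out=[]
    p,R=Ts[0]
    for P2,R2 in Ts[1:]:
        t=R.inv().apply(P2-p)*1e3;r=np.degrees((R.inv()*R2).as_rotvec())
        t=np.round(t);r=np.round(r,1);out.append([*map(float,t),*map(float,r),w])
        p=p+R.apply(t/1e3);R=R*Rn.from_rotvec(np.radians(r))  # carry rounding
    return out
def show(o):
    print("[%s]"%", ".join("["+", ".join("%g"%v for v in r)+"]" for r in o))
E
python3 - <<'E'
from kin import *
from rig import bot
s,x=z["s"],z["x"];b=bot.observe();qc=np.array(b["q"])
p,R=pose(1.57,1.57,np.radians(-45),1,.150,.005,.035)
p=p+np.array([0,0,.10])-.03*R.as_matrix()[:,2]
qt,e1,e2=ik((p,R),x,s,np.array([-.17,.86,-.58,1.19,.89,1.88,2.15]));print(p,e1,e2,np.round(qt,2))
N=30;Ts=[fk(qc+(qt-qc)*k/N,x,s) for k in range(N+1)];Ts[0]=(b["tcp_pos"],rot(b))
print(np.round([t[0] for t in Ts[::3]],2).tolist());print(np.round([t[1].as_matrix()[:,2] for t in Ts[::3]],1).tolist())
o=rows(Ts);print(max(np.linalg.norm(r[3:6]) for r in o))
for i in(0,10,20):show(o[i:i+10])
E
```

```text
[0.64165645 0.11655069 0.41165182] 0.005114126834638204 0.00124489579085452 [-0.52  0.72  0.06  1.05  0.56  1.88  2.46]
[[0.49, 0.09, 0.39], [0.52, 0.07, 0.41], [0.55, 0.05, 0.41], [0.57, 0.03, 0.41], [0.59, 0.02, 0.41], [0.6, 0.02, 0.4], [0.62, 0.02, 0.4], [0.62, 0.03, 0.4], [0.63, 0.05, 0.4], [0.64, 0.08, 0.4], [0.64, 0.12, 0.41]]
[[0.9, -0.3, -0.4], [0.8, -0.4, -0.4], [0.7, -0.5, -0.5], [0.6, -0.6, -0.6], [0.5, -0.7, -0.6], [0.3, -0.7, -0.6], [0.2, -0.7, -0.7], [0.1, -0.7, -0.7], [-0.0, -0.7, -0.7], [-0.1, -0.7, -0.7], [-0.2, -0.7, -0.7]]
8.161494961096281
[[-3, 9, 9, 0.8, -2.4, -5.9, 0.35], [-3, 10, 9, 1.2, -2, -5.8, 0.35], [-3, 9, 9, 1.7, -1.9, -5.9, 0.35], [-4, 8, 9, 2, -1.7, -6.1, 0.35], [-4, 6, 9, 2.3, -1.3, -6.2, 0.35], [-5, 5, 9, 2.5, -1.1, -6.4, 0.35], [-4, 4, 8, 2.8, -0.6, -6.5, 0.35], [-3, 3, 8, 2.8, -0.2, -6.6, 0.35], [-4, 3, 8, 2.9, 0.2, -6.8, 0.35], [-3, 2, 7, 2.8, 0.6, -6.9, 0.35]]
[[-2, 3, 6, 2.7, 0.9, -7, 0.35], [-2, 2, 6, 2.6, 1.4, -7.1, 0.35], [-2, 3, 5, 2.3, 1.7, -7.2, 0.35], [-2, 2, 4, 2, 1.9, -7.3, 0.35], [-2, 3, 4, 1.7, 2.2, -7.4, 0.35], [-2, 3, 2, 1.4, 2.3, -7.4, 0.35], [-2, 3, 2, 1, 2.4, -7.5, 0.35], [-3, 3, 0, 0.6, 2.5, -7.6, 0.35], [-2, 3, -0, 0.3, 2.5, -7.6, 0.35], [-3, 4, -2, -0.1, 2.3, -7.6, 0.35]]
[[-4, 3, -3, -0.3, 2.2, -7.7, 0.35], [-3, 3, -4, -0.7, 2, -7.7, 0.35], [-4, 4, -4, -0.9, 1.8, -7.8, 0.35], [-4, 3, -6, -1.1, 1.6, -7.8, 0.35], [-5, 3, -7, -1.2, 1.2, -7.9, 0.35], [-5, 4, -8, -1.2, 1, -7.9, 0.35], [-5, 3, -10, -1.3, 0.6, -7.9, 0.35], [-5, 3, -10, -1.2, 0.5, -8, 0.35], [-7, 4, -11, -1, 0.1, -8, 0.35], [-7, 3, -12, -1, 0, -8.1, 0.35]]
```

play_rows(rows=[[-3, 9, 9, 0.8, -2.4, -5.9, 0.35], [-3, 10, 9, 1.2, -2, -5.8, 0.35], [-3, 9, 9, 1.7, -1.9, -5.9, 0.35], [-4, 8, 9, 2, -1.7, -6.1, 0.35], [-4, 6, 9, 2.3, -1.3, -6.2, 0.35], [-5, 5, 9, 2.5, -1.1, -6.4, 0.35], [-4, 4, 8, 2.8, -0.6, -6.5, 0.35], [-3, 3, 8, 2.8, -0.2, -6.6, 0.35], [-4, 3, 8, 2.9, 0.2, -6.8, 0.35], [-3, 2, 7, 2.8, 0.6, -6.9, 0.35]])

```text
clock: 5.1
tcp_pos: [0.5787, 0.0242, 0.4165]
eef_rot: [0.439, 0.428, 0.774, -0.155]
wrist_force: [0.1, 0.2, 0.5]
width: 0.35
gripper_force: 0.0
```

play_rows(rows=[[-2, 3, 6, 2.7, 0.9, -7, 0.35], [-2, 2, 6, 2.6, 1.4, -7.1, 0.35], [-2, 3, 5, 2.3, 1.7, -7.2, 0.35], [-2, 2, 4, 2, 1.9, -7.3, 0.35], [-2, 3, 4, 1.7, 2.2, -7.4, 0.35], [-2, 3, 2, 1.4, 2.3, -7.4, 0.35], [-2, 3, 2, 1, 2.4, -7.5, 0.35], [-3, 3, 0, 0.6, 2.5, -7.6, 0.35], [-2, 3, 0, 0.3, 2.5, -7.6, 0.35], [-3, 4, -2, -0.1, 2.3, -7.6, 0.35]])

```text
clock: 6.35
tcp_pos: [0.6221, 0.0207, 0.4017]
eef_rot: [0.048, -0.031, 0.918, -0.393]
wrist_force: [-0.2, 1.3, -0.7]
width: 0.35
gripper_force: 0.0
```

play_rows(rows=[[-4, 3, -3, -0.3, 2.2, -7.7, 0.35], [-3, 3, -4, -0.7, 2, -7.7, 0.35], [-4, 4, -4, -0.9, 1.8, -7.8, 0.35], [-4, 3, -6, -1.1, 1.6, -7.8, 0.35], [-5, 3, -7, -1.2, 1.2, -7.9, 0.35], [-5, 4, -8, -1.2, 1, -7.9, 0.35], [-5, 3, -10, -1.3, 0.6, -7.9, 0.35], [-5, 3, -10, -1.2, 0.5, -8, 0.35], [-7, 4, -11, -1, 0.1, -8, 0.35], [-7, 3, -12, -1, 0, -8.1, 0.35]])

```text
clock: 7.6
tcp_pos: [0.6438, 0.1124, 0.4162]
eef_rot: [-0.297, -0.569, 0.73, -0.237]
wrist_force: [-0.0, -0.4, -0.4]
width: 0.352
gripper_force: 0.0
```

Run:
```python
from kin import *
from rig import bot
import cv2
b=bot.observe();st(b)
p,R=pose(1.57,1.57,np.radians(-45),1,.150,.005,.035)
print("to pre",need(b,(p+np.array([0,0,.10])-.03*R.as_matrix()[:,2],R)),"to final",need(b,(p,R)))
for n in("side","top"):
    im,d=bot.capture(n);cv2.imwrite(f"pics/{n}1.png",im[:,:,::-1]);np.savez(f"{n}1.npz",p=im,d=d)
a=cv2.imread("pics/side1.png");t=cv2.imread("pics/top1.png")
cv2.imwrite("pics/c1.png",np.hstack([a[100:400,150:500],t[20:320,0:350]]))
```

```text
t7.60 q [-0.46  0.71 -0.07  1.07  0.62  1.9   2.41] L(x,y,z from hinge) [  8.   66.1 289.2] th 1.566 F [ 0.1  -0.42 -0.39] w 0.352 g 0.0
to pre (array([-5.67030796,  3.15250788,  0.7327654 ]), array([-0.1775502 ,  0.35455357, -0.40277733])) to final (array([-75.75414472,   4.03978261, 101.87642575]), array([-0.1775502 ,  0.35455357, -0.40277733]))
```

View pics/c1.png

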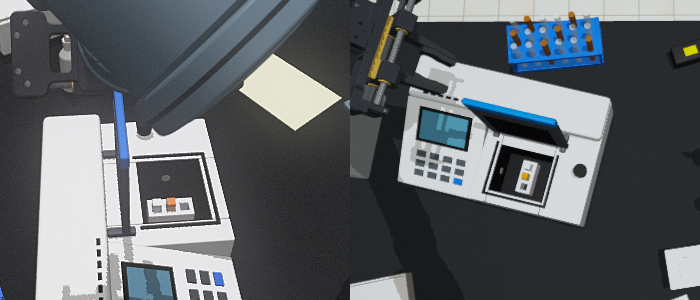

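The cover still stands and the stopper is in place. The gripper is up and left of the lip in the top view, with its fingers on either side of the cover's plane. Next I descend with a wider gap.

play_rows(rows=[[-9, 0, 12, 0, 0, 0, 0.45], [-9, 0, 12, 0, 0, 0, 0.45], [-9, 0, 12, 0, 0, 0, 0.45], [-9, 0, 12, 0, 0, 0, 0.45], [-9, 0, 12, 0, 0, 0, 0.45], [-9, 0, 12, 0, 0, 0, 0.45], [-7, 0, 8, 0, 0, 0, 0.45]])

```text
clock: 8.57
tcp_pos: [0.6393, 0.1005, 0.314]
eef_rot: [-0.301, -0.567, 0.728, -0.239]
wrist_force: [0.2, -0.1, 0.6]
width: 0.451
gripper_force: 0.0
```

Run:
```python
from kin import *
from rig import bot
import cv2
b=bot.observe();st(b)
p,R=pose(1.57,1.57,np.radians(-45),1,.150,.008,.035)
print("to final",need(b,(p,R)))
ims=[]
for n in("side","top","wrist"):
    im,d=bot.capture(n);np.savez(f"{n}2.npz",p=im,d=d);ims.append(im[:,:,::-1])
cv2.imwrite("pics/c2.png",np.hstack([cv2.resize(ims[2],(400,300)),ims[1][50:350,0:350]]))
```

```text
t8.57 q [-0.44  0.77 -0.08  1.22  0.61  1.74  2.3 ] L(x,y,z from hinge) [  6.4  53.5 187. ] th 1.569 F [ 0.23 -0.04  0.63] w 0.451 g 0.0
to final (array([-13.11736024,  -1.34256154,  20.1955953 ]), array([-0.03099254, -0.18898973, -0.37792648]))
```

View pics/c2.png

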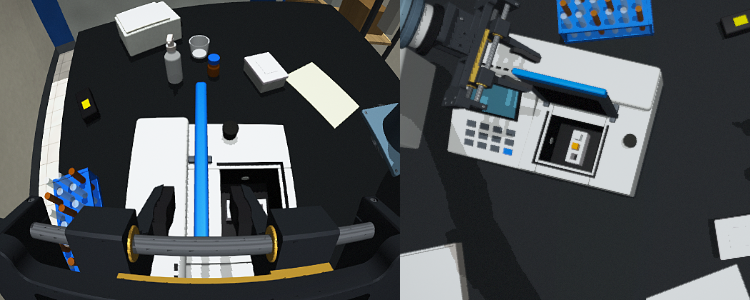

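The wrist view shows the blue lip at column 201, centred between the fingers, with their inner faces at about 165 and 230. Now I go in over the edge.

play_rows(rows=[[-6, 0, 10, 0, 0, 0, 0.45], [-7, -1, 10, 0, 0, 0, 0.45], [0, 0, 0, 0, 0, 0, 0.27], [0, 0, 0, 0, 0, 0, 0.27]])

```text
clock: 9.22
tcp_pos: [0.6394, 0.0955, 0.2919]
eef_rot: [-0.301, -0.567, 0.729, -0.239]
wrist_force: [-0.5, -0.7, 0.7]
width: 0.275
gripper_force: 0.0
```

```bash
cat >> kin.py <<'E'
def path(b,legs,w=.27,psi=-45,tip=.150,y=.035):
    """legs: list of (th,g_mm)"""
    Ts=[(b["tcp_pos"],rot(b))]+[pose(t,t,np.radians(psi),1,tip,g/1e3,y) for t,g in legs]
    return rows(Ts,w)
E
python3 - <<'E'
from kin import *
from rig import bot
b=bot.observe();st(b)
legs=[(1.57-.25*k/12,max(8-3*k,-2)) for k in range(1,13)]
show(path(b,legs))
E
```

```text
t9.22 q [-0.43  0.78 -0.08  1.24  0.61  1.7   2.28] L(x,y,z from hinge) [  7.7  48.7 164.9] th 1.569 F [-0.3  -0.75  0.66] w 0.275 g 0.0
[[-1, 6, 1, 0.8, -0.2, 0.4, 0.27], [0, 7, 0, 0.8, 0, 0.9, 0.27], [0, 6, 0, 0.9, 0, 0.8, 0.27], [0, 4, 0, 0.8, 0, 0.9, 0.27], [0, 4, 0, 0.9, 0, 0.8, 0.27], [0, 3, 0, 0.8, 0, 0.9, 0.27], [0, 4, 0, 0.9, 0, 0.8, 0.27], [-0, 3, 0, 0.8, 0, 0.8, 0.27], [-0, 4, 1, 0.8, 0, 0.9, 0.27], [-0, 3, -0, 0.9, 0, 0.8, 0.27], [-0, 3, -0, 0.8, 0, 0.9, 0.27], [-0, 4, -0, 0.9, 0, 0.8, 0.27]]
```

play_rows(rows=[[-1, 4, 1, 0.8, 0, 0.8, 0.27], [0, 4, 0, 0.8, 0, 0.8, 0.27], [0, 4, 0, 0.8, 0, 0.8, 0.27], [0, 4, 0, 0.8, 0, 0.8, 0.27], [0, 4, 0, 0.8, 0, 0.8, 0.27], [0, 4, 0, 0.8, 0, 0.8, 0.27], [0, 4, 0, 0.8, 0, 0.8, 0.27], [0, 4, 0, 0.8, 0, 0.8, 0.27]])

```text
clock: 10.22
tcp_pos: [0.6082, 0.1033, 0.2879]
eef_rot: [-0.255, -0.541, 0.745, -0.296]
wrist_force: [0.2, 0.6, -0.1]
width: 0.269
gripper_force: 0.2
```

```bash
cat >> kin.py <<'E'
def cover(bot,n="top"):
    """cover angle from slab/lip pixels, right half (away from the gripper)"""
    im,d=bot.capture(n);p=im.astype(int);W=cloud(d,bot.camera_model(n))-H
    X,Y,Z=W@ex,W@ey,W[...,2]
    m=(d>0)&(p[...,2]>p[...,0]+60)&(Y>-.08)&(Y<.07)&(np.hypot(X,Z)>.15)&(np.hypot(X,Z)<.185)&(Z>-.01)
    print(n,"lip px",m.sum(),"ang of lip pts pct",np.round(np.percentile(np.arctan2(Z[m],-X[m]),[5,50,95]),3) if m.sum()>5 else None,"y",np.round(np.percentile(Y[m],[2,98]),3) if m.sum()>5 else None)
    return im
E
python3 - <<'E'
from kin import *
from rig import bot
b=bot.observe();st(b);cover(bot);cover(bot,"side")
E
```

```text
t10.22 q [-0.5   0.7  -0.07  1.42  0.66  1.59  2.08] L(x,y,z from hinge) [-24.5  48.8 160.9] th 1.409 F [ 0.04  0.65 -0.14] w 0.269 g 0.18
top lip px 638 ang of lip pts pct [1.429 1.459 1.491] y [-0.078  0.067]
side lip px 356 ang of lip pts pct [1.437 1.47  1.497] y [-0.077 -0.005]
```

play_rows(rows=[[0, 4, 0, 0.8, 0, 0.8, 0.27], [0, 4, 0, 0.8, 0, 0.8, 0.27], [0, 4, 0, 0.8, 0, 0.8, 0.27], [0, 4, 0, 0.8, 0, 0.8, 0.27], [0, 4, 0, 0.8, 0, 0.8, 0.27]])

```text
clock: 10.95
tcp_pos: [0.5891, 0.1081, 0.2838]
eef_rot: [-0.225, -0.524, 0.752, -0.33]
wrist_force: [-0.1, 0.3, -0.2]
width: 0.27
gripper_force: 0.1
```

Run:
```python
from kin import *
from rig import bot
b=bot.observe();st(b);cover(bot);cover(bot,"side")
legs=[(1.31-.05*k,10) for k in range(1,13)]
show(path(b,legs))
```

```text
t10.95 q [-0.54  0.66 -0.07  1.52  0.69  1.53  1.95] L(x,y,z from hinge) [-44.1  48.9 156.8] th 1.31 F [-0.12  0.25 -0.19] w 0.27 g 0.1
top lip px 615 ang of lip pts pct [1.312 1.342 1.372] y [-0.078  0.067]
side lip px 414 ang of lip pts pct [1.316 1.357 1.376] y [-0.077 -0.008]
[[1, -4, -0, 2, -0.2, 1.8, 0.27], [0, 8, -0, 2, -0, 2, 0.27], [0, 8, -1, 2.1, -0, 2, 0.27], [1, 8, 0, 2, -0, 2, 0.27], [-0, 9, -0, 2, -0, 2.1, 0.27], [-0, 8, -0, 2, -0, 2, 0.27], [0, 8, -0, 2.1, -0, 2, 0.27], [0, 8, -1, 2, -0, 2, 0.27], [1, 8, 0, 2, -0, 2.1, 0.27], [-0, 9, -0, 2, -0, 2, 0.27], [0, 8, -0, 2.1, -0, 2, 0.27], [0, 8, -1, 2, -0, 2, 0.27]]
```

play_rows(rows=[[0, 4, 0, 0.8, 0, 0.8, 0.27], [0, 3, 0, 0.8, 0, 0.8, 0.27], [0, 0, 0, 0, 0, 0, 0.27]])

```text
clock: 11.42
tcp_pos: [0.5825, 0.11, 0.2819]
eef_rot: [-0.213, -0.517, 0.755, -0.343]
wrist_force: [1.1, 1.4, -0.6]
width: 0.271
gripper_force: 0.0
```

Run:
```python
from kin import *
from rig import bot
b=bot.observe();st(b)
for _ in range(4):cover(bot)
```

```text
t11.43 q [-0.56  0.64 -0.06  1.55  0.71  1.51  1.9 ] L(x,y,z from hinge) [-51.   49.2 154.9] th 1.271 F [ 0.77  1.65 -0.63] w 0.271 g 0.0
top lip px 673 ang of lip pts pct [1.258 1.291 1.321] y [-0.078  0.066]
top lip px 689 ang of lip pts pct [1.254 1.289 1.318] y [-0.078  0.067]
top lip px 684 ang of lip pts pct [1.251 1.285 1.315] y [-0.078  0.066]
top lip px 697 ang of lip pts pct [1.247 1.282 1.311] y [-0.078  0.067]
```

play_rows(rows=[[0, -2, 0, 0, 0, 0, 0.27], [0, -2, 0, 0, 0, 0, 0.27], [0, 0, 0, 0, 0, 0, 0.27], [0, 0, 0, 0, 0, 0, 0.27]])

```text
clock: 12.12
tcp_pos: [0.5866, 0.1087, 0.2832]
eef_rot: [-0.214, -0.516, 0.755, -0.343]
wrist_force: [-0.0, 0.5, -0.1]
width: 0.269
gripper_force: 0.1
```

Run:
```python
from kin import *
from rig import bot
b=bot.observe();st(b)
for _ in range(3):cover(bot)
b=bot.observe();st(b)
```

```text
t12.12 q [-0.55  0.65 -0.06  1.54  0.71  1.51  1.9 ] L(x,y,z from hinge) [-46.8  48.9 156.2] th 1.272 F [-0.15  0.52 -0.1 ] w 0.269 g 0.06
top lip px 724 ang of lip pts pct [1.211 1.248 1.275] y [-0.078  0.066]
top lip px 728 ang of lip pts pct [1.21  1.247 1.275] y [-0.078  0.067]
top lip px 722 ang of lip pts pct [1.211 1.247 1.274] y [-0.078  0.067]
t12.28 q [-0.55  0.65 -0.06  1.54  0.71  1.51  1.9 ] L(x,y,z from hinge) [-46.8  48.9 156.2] th 1.272 F [-0.62 -0.94 -0.51] w 0.271 g 0.06
```

Run:
```python
from kin import *
from rig import bot
b=bot.observe()
inc=np.linspace(.006,.024,12);th=1.215-np.cumsum(inc);print(th[-1])
show(path(b,[(t,12) for t in th]))
```

```text
1.0350000000000001
[[1, -0, -0, 2.5, -0.2, 2.3, 0.27], [-0, 1, -0, 0.3, -0, 0.3, 0.27], [0, 1, -0, 0.4, -0, 0.4, 0.27], [0, 2, -0, 0.5, -0, 0.4, 0.27], [0, 2, -1, 0.5, -0, 0.5, 0.27], [0, 2, 0, 0.5, -0, 0.6, 0.27], [0, 3, 0, 0.7, -0, 0.6, 0.27], [1, 3, 0, 0.7, -0, 0.7, 0.27], [-0, 3, -0, 0.8, -0, 0.8, 0.27], [-0, 3, -0, 0.8, -0, 0.9, 0.27], [0, 4, -0, 0.9, -0, 0.9, 0.27], [0, 4, -1, 1, -0, 0.9, 0.27]]
```

play_rows(rows=[[1, 0, 0, 0.7, -0.2, 0.6, 0.27], [0, 1, 0, 0.7, 0, 0.7, 0.27], [0, 1, 0, 0.8, 0, 0.7, 0.27], [0, 2, 0, 0.8, 0, 0.8, 0.27], [0, 2, -1, 0.8, 0, 0.8, 0.27], [0, 2, 0, 0.8, 0, 0.8, 0.27], [0, 3, 0, 0.8, 0, 0.8, 0.27], [1, 3, 0, 0.8, 0, 0.8, 0.27], [0, 3, 0, 0.8, 0, 0.8, 0.27], [0, 3, 0, 0.8, 0, 0.9, 0.27], [0, 4, 0, 0.9, 0, 0.9, 0.27], [0, 4, -1, 1, 0, 0.9, 0.27]])

```text
clock: 13.78
tcp_pos: [0.5607, 0.1151, 0.2738]
eef_rot: [-0.138, -0.469, 0.764, -0.422]
wrist_force: [1.5, 0.5, -0.3]
width: 0.271
gripper_force: 0.0
```

Run:
```python
from kin import *
from rig import bot
b=bot.observe();st(b);cover(bot);b=bot.observe();st(b)
inc=np.full(12,.025);th=1.035-np.cumsum(inc);print(th[-1])
show(path(b,[(t,12) for t in th]))
```

```text
t13.78 q [-0.66  0.6  -0.03  1.71  0.82  1.43  1.59] L(x,y,z from hinge) [-73.4  48.9 146.8] th 1.031 F [ 1.33  0.79 -0.33] w 0.271 g 0.05
top lip px 803 ang of lip pts pct [1.045 1.088 1.105] y [-0.078  0.067]
t13.82 q [-0.66  0.6  -0.03  1.71  0.82  1.43  1.59] L(x,y,z from hinge) [-74.3  49.3 146.3] th 1.03 F [-0.7   0.87 -0.94] w 0.271 g 0.18
0.7349999999999999
[[1, 3, 1, 0.8, -0, 0.8, 0.27], [-0, 4, -1, 1, -0, 1.1, 0.27], [-0, 4, 0, 1, -0, 1, 0.27], [0, 4, 0, 1, -0, 1, 0.27], [0, 4, -0, 1.1, -0, 1, 0.27], [0, 4, -0, 1, -0, 1, 0.27], [1, 4, -0, 1, -0, 1, 0.27], [-0, 5, -1, 1, -0, 1, 0.27], [-0, 4, 0, 1, -0, 1, 0.27], [0, 4, 0, 1, -0, 1.1, 0.27], [0, 4, -0, 1, -0, 1, 0.27], [1, 4, -0, 1, -0, 1, 0.27]]
```

play_rows(rows=[[1, 3, 0, 0.8, 0, 0.8, 0.27], [0, 4, 0, 1, 0, 1.1, 0.27], [0, 4, 0, 1, 0, 1, 0.27], [0, 4, 0, 1, 0, 1, 0.27], [0, 4, 0, 1.1, 0, 1, 0.27], [0, 4, 0, 1, 0, 1, 0.27], [1, 4, 0, 1, 0, 1, 0.27], [0, 5, -1, 1, 0, 1, 0.27], [0, 4, 0, 1, 0, 1, 0.27], [0, 4, 0, 1, 0, 1.1, 0.27], [0, 4, 0, 1, 0, 1, 0.27], [1, 4, 0, 1, 0, 1, 0.27]])

```text
clock: 15.32
tcp_pos: [0.5225, 0.1233, 0.2459]
eef_rot: [-0.044, -0.398, 0.761, -0.511]
wrist_force: [-0.2, 0.5, -0.1]
width: 0.268
gripper_force: 0.2
```

Run:
```python
from kin import *
from rig import bot
b=bot.observe();st(b);cover(bot);b=bot.observe();st(b)
inc=np.full(12,.03);th=.735-np.cumsum(inc);print(th[-1])
show(path(b,[(t,12) for t in th]))
```

```text
t15.32 q [-0.81  0.63  0.    1.89  0.96  1.39  1.14] L(x,y,z from hinge) [-112.5   47.8  118.9] th 0.737 F [-0.35  0.42 -0.1 ] w 0.268 g 0.2
top lip px 847 ang of lip pts pct [0.755 0.802 0.815] y [-0.078  0.061]
t15.38 q [-0.81  0.63  0.    1.89  0.96  1.39  1.14] L(x,y,z from hinge) [-113.3   47.8  118.3] th 0.736 F [-0.76  0.45 -0.05] w 0.268 g 0.34
0.3749999999999999
[[-0, 5, -1, 1.3, -0, 1.2, 0.27], [-0, 5, 0, 1.2, -0, 1.2, 0.27], [0, 5, -0, 1.2, -0, 1.2, 0.27], [0, 4, -0, 1.2, -0, 1.3, 0.27], [1, 5, -1, 1.2, -0, 1.2, 0.27], [-0, 5, 0, 1.2, -0, 1.2, 0.27], [-0, 5, 0, 1.2, -0, 1.2, 0.27], [0, 5, -0, 1.3, -0, 1.2, 0.27], [0, 5, -0, 1.2, -0, 1.2, 0.27], [1, 5, -1, 1.2, -0, 1.2, 0.27], [-0, 5, 0, 1.2, -0, 1.3, 0.27], [0, 5, 0, 1.2, -0, 1.2, 0.27]]
```

play_rows(rows=[[0, 5, -1, 1.3, 0, 1.2, 0.27], [0, 5, 0, 1.2, 0, 1.2, 0.27], [0, 5, 0, 1.2, 0, 1.2, 0.27], [0, 4, 0, 1.2, 0, 1.3, 0.27], [1, 5, -1, 1.2, 0, 1.2, 0.27], [0, 5, 0, 1.2, 0, 1.2, 0.27], [0, 5, 0, 1.2, 0, 1.2, 0.27], [0, 5, 0, 1.3, 0, 1.2, 0.27], [0, 5, 0, 1.2, 0, 1.2, 0.27], [1, 5, -1, 1.2, 0, 1.2, 0.27], [0, 5, 0, 1.2, 0, 1.3, 0.27], [0, 5, 0, 1.2, 0, 1.2, 0.27]])

```text
clock: 16.88
tcp_pos: [0.4892, 0.1323, 0.1985]
eef_rot: [0.072, -0.301, 0.734, -0.604]
wrist_force: [-0.7, 0.8, 0.0]
width: 0.27
gripper_force: 0.3
```

Run:
```python
from kin import *
from rig import bot
b=bot.observe();st(b);im=cover(bot);cv2.imwrite("pics/t3.png",im[:,:,::-1]);im,_=bot.capture("side");cv2.imwrite("pics/s3.png",im[:,:,::-1]);cv2.imwrite("pics/c3.png",np.hstack([cv2.imread("pics/t3.png")[20:370,:400],im[50:400,100:500,::-1]]))
b=bot.observe();st(b)
inc=np.full(12,.023);th=.375-np.cumsum(inc);print(th[-1])
show(path(b,[(t,12) for t in th]))
```

```text
t16.88 q [-0.98  0.81  0.06  1.98  1.06  1.43  0.61] L(x,y,z from hinge) [-147.    48.6   71.5] th 0.377 F [-0.83  0.66  0.03] w 0.27 g 0.31
top lip px 726 ang of lip pts pct [0.409 0.443 0.459] y [-0.078  0.047]
t16.98 q [-0.98  0.81  0.06  1.98  1.06  1.43  0.61] L(x,y,z from hinge) [-147.3   48.7   70.9] th 0.377 F [-2.34  0.26 -0.54] w 0.27 g 0.68
0.09900000000000003
[[1, 4, -0, 1, -0, 1, 0.27], [-0, 4, -0, 1, -0, 0.9, 0.27], [-0, 3, -1, 0.9, -0, 1, 0.27], [0, 4, 0, 0.9, -0, 0.9, 0.27], [0, 4, 0, 0.9, -0, 0.9, 0.27], [0, 4, -0, 1, -0, 1, 0.27], [1, 3, -0, 0.9, -0, 0.9, 0.27], [-0, 4, -0, 0.9, -0, 0.9, 0.27], [-0, 4, -1, 1, -0, 1, 0.27], [0, 4, 0, 0.9, -0, 0.9, 0.27], [0, 3, 0, 0.9, -0, 0.9, 0.27], [0, 4, -0, 1, -0, 1, 0.27]]
```

View pics/c3.png

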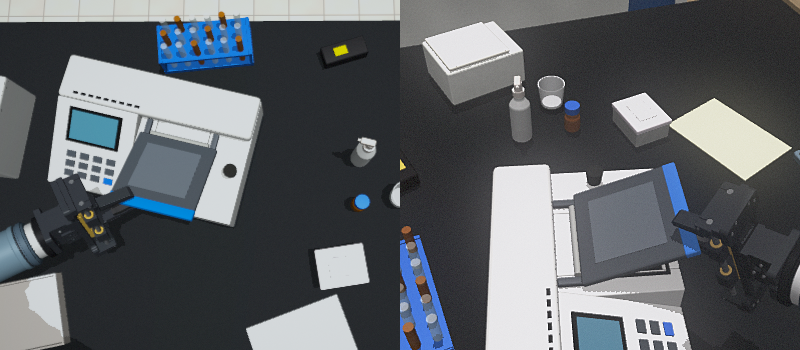

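The cover is about 0.40 rad open and resting on the lower finger at (130,195) in the top view. A white box at lower left (30,300) is near the wrist, so I check its height before going lower.

Run:
```python
from kin import *
from rig import bot
Z=np.load("top0.npz");W=cloud(Z["d"],bot.camera_model("top"))
for v,u in((300,10),(335,30),(300,58),(360,62),(297,61),(375,3),(340,64)):print((u,v),np.round(W[v,u],3))
s,x=z["s"],z["x"];q=np.array(bot.observe()["q"])
def elems(q):
    a=np.array(q)*s+np.array([x[0],0,0,0,0,0,x[1]]);L=x[2:].reshape(4,3);p=L[0].copy();R=Rn.identity();o=[p]
    for i in range(7):
        R=R*Rn.from_euler(A[i],a[i])
        if i in(1,3,6):p=p+R.apply(L[{1:1,3:2,6:3}[i]]);o.append(p)
    return np.round(o,3)
print(elems(q))
for t in(.2,.0):
  for psi in(-45,):
    r=ik(pose(t,t,np.radians(psi),1,.15,.012,.035),x,s,q);q=r[0];print(t,r[1:],np.round(q,2),elems(q).tolist())
```

```text
(10, 300) [ 0.337  0.446 -0.001]
(30, 335) [ 0.263  0.395 -0.   ]
(58, 300) [0.338 0.331 0.017]
(62, 360) [0.215 0.308 0.026]
(61, 297) [0.344 0.332 0.002]
(3, 375) [0.185 0.43  0.026]
(64, 340) [0.255 0.312 0.016]
[[-0.003 -0.003  0.336]
 [ 0.217  0.295  0.679]
 [ 0.338  0.396  0.271]
 [ 0.479  0.14   0.193]]
0.2 (np.float64(0.00027594884878394323), np.float64(7.717424648227132e-05)) [-1.04  0.93  0.1   1.98  1.1   1.46  0.38] [[-0.003, -0.003, 0.336], [0.22, 0.338, 0.635], [0.326, 0.392, 0.213], [0.479, 0.135, 0.171]]
0.0 (np.float64(0.0002787442209347778), np.float64(7.413354131446926e-05)) [-1.09  1.09  0.15  1.94  1.08  1.51  0.16] [[-0.003, -0.003, 0.336], [0.22, 0.387, 0.566], [0.316, 0.395, 0.138], [0.473, 0.136, 0.139]]
```

Run:
```python
from kin import *
from rig import bot
b=bot.observe()
tc=.375-.024*np.arange(1,13);tt=np.linspace(.36,.17,12)
show(rows([(b["tcp_pos"],rot(b))]+[pose(c,t,np.radians(-45),1,.15,.012,.035) for c,t in zip(tc,tt)],.27));print(tc[-1])
```

```text
[[1, 4, -0, 0.7, -0, 0.7, 0.27], [-0, 4, -0, 0.7, -0, 0.7, 0.27], [-0, 4, -0, 0.7, -0, 0.7, 0.27], [-0, 4, -0, 0.7, -0, 0.7, 0.27], [-0, 4, -0, 0.7, -0, 0.7, 0.27], [-0, 4, -0, 0.7, -0, 0.7, 0.27], [-0, 4, -0, 0.7, -0, 0.7, 0.27], [-0, 3, -0, 0.7, -0, 0.7, 0.27], [-0, 4, -0, 0.7, -0, 0.7, 0.27], [-0, 4, -0, 0.7, -0, 0.7, 0.27], [-0, 4, -0, 0.7, -0, 0.7, 0.27], [-1, 4, -0, 0.7, -0, 0.7, 0.27]]
0.08699999999999997
```

play_rows(rows=[[1, 4, 0, 0.7, 0, 0.7, 0.27], [0, 4, 0, 0.7, 0, 0.7, 0.27], [0, 4, 0, 0.7, 0, 0.7, 0.27], [0, 4, 0, 0.7, 0, 0.7, 0.27], [0, 4, 0, 0.7, 0, 0.7, 0.27], [0, 4, 0, 0.7, 0, 0.7, 0.27], [0, 4, 0, 0.7, 0, 0.7, 0.27], [0, 3, 0, 0.7, 0, 0.7, 0.27], [0, 4, 0, 0.7, 0, 0.7, 0.27], [0, 4, 0, 0.7, 0, 0.7, 0.27], [0, 4, 0, 0.7, 0, 0.7, 0.27], [-1, 4, 0, 0.7, 0, 0.7, 0.27]])

```text
clock: 18.48
tcp_pos: [0.4766, 0.1351, 0.1535]
eef_rot: [0.137, -0.24, 0.708, -0.65]
wrist_force: [-0.5, -0.9, 0.1]
width: 0.267
gripper_force: 0.3
```

Run:
```python
from kin import *
from rig import bot
b=bot.observe();st(b);cover(bot);cover(bot,"side")
tc=.087-.01*np.arange(1,13);tt=np.linspace(.17,.13,12)
print(need(b,pose(0.,.15,np.radians(-45),1,.15,.012,.035)))
show(rows([(b["tcp_pos"],rot(b))]+[pose(c,t,np.radians(-45),1,.15,.012,.035) for c,t in zip(tc,tt)],.27));print(tc[-1])
```

```text
t18.48 q [-1.06  0.99  0.1   1.96  1.07  1.47  0.33] L(x,y,z from hinge) [-159.9   48.3   26.5] th 0.168 F [-0.27 -1.01  0.11] w 0.267 g 0.34
top lip px 595 ang of lip pts pct [0.137 0.156 0.174] y [-0.078  0.041]
side lip px 677 ang of lip pts pct [0.134 0.146 0.158] y [-0.077  0.068]
(array([-0.59708452, 14.95895056,  0.45669158]), array([ 0.7423921 , -0.09662035,  0.68301178]))
[[0, 2, -1, -0.1, -0.1, -0.1, 0.27], [0, 2, 1, 0.2, 0, 0.1, 0.27], [0, 2, -0, 0.1, 0, 0.2, 0.27], [0, 1, -0, 0.2, 0, 0.1, 0.27], [0, 2, -0, 0.1, 0, 0.2, 0.27], [-0, 2, -0, 0.2, 0, 0.1, 0.27], [-0, 1, 0, 0.1, 0, 0.2, 0.27], [-0, 2, 0, 0.2, 0, 0.1, 0.27], [-0, 1, 0, 0.1, 0, 0.2, 0.27], [-1, 2, 0, 0.2, 0, 0.1, 0.27], [0, 2, 1, 0.1, 0, 0.1, 0.27], [0, 1, -0, 0.2, 0, 0.2, 0.27]]
-0.033
```

play_rows(rows=[[0, 2, 0, 0, 0, 0, 0.27], [0, 2, 0, 0.2, 0, 0.1, 0.27], [0, 2, 0, 0.1, 0, 0.2, 0.27], [0, 1, 0, 0.2, 0, 0.1, 0.27], [0, 2, 0, 0.1, 0, 0.2, 0.27], [0, 1, 0, 0.2, 0, 0.1, 0.27], [0, 1, 0, 0.1, 0, 0.2, 0.27], [0, 1, 0, 0.2, 0, 0.1, 0.27], [0, 1, 0, 0, 0, 0, 0.27], [0, 1, 0, 0, 0, 0, 0.27], [0, 1, 0, 0, 0, 0, 0.27], [0, 1, 0, 0, 0, 0, 0.27]])

```text
clock: 20.08
tcp_pos: [0.4741, 0.1357, 0.1381]
eef_rot: [0.145, -0.233, 0.704, -0.655]
wrist_force: [0.2, 1.4, -0.8]
width: 0.27
gripper_force: 0.0
```

Run:
```python
from kin import *
from rig import bot
b=bot.observe();st(b);cover(bot);cover(bot,"side");b=bot.observe();st(b)
print(need(b,pose(0.,.15,np.radians(-45),1,.15,.012,.035)))
im,_=bot.capture("wrist");cv2.imwrite("pics/w4.png",im[:,:,::-1])
```

```text
t20.07 q [-1.07  1.04  0.1   1.95  1.07  1.47  0.28] L(x,y,z from hinge) [-162.4   48.3   11.1] th 0.142 F [-0.15  1.4  -0.76] w 0.27 g 0.0
top lip px 564 ang of lip pts pct [0.047 0.066 0.085] y [-0.078  0.042]
side lip px 644 ang of lip pts pct [0.048 0.059 0.071] y [-0.077  0.068]
t20.18 q [-1.07  1.04  0.1   1.95  1.07  1.47  0.28] L(x,y,z from hinge) [-162.4   48.3   11. ] th 0.142 F [-0.21  1.1   0.07] w 0.268 g 0.0
(array([-0.55507776, -0.70339363,  0.35189997]), array([-0.32748249, -0.10127794, -0.27050848]))
```

View pics/w4.png

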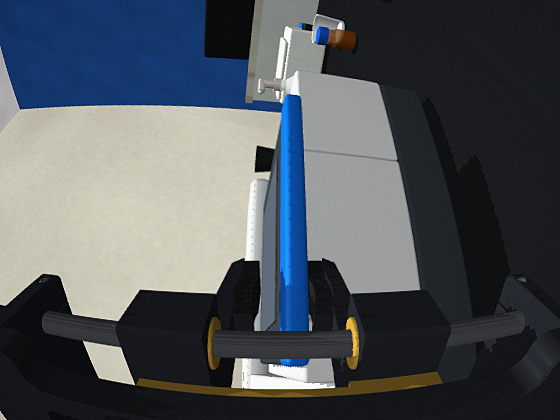

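The wrist view shows the blue lip near column 292 lying level with the deck, between the fingers. The measured angle matches fully shut. I lower 3 mm more to confirm that the cover rests by itself.

play_rows(rows=[[0, 1, 0, 0, 0, 0, 0.27], [0, 1, 0, 0, 0, 0, 0.27], [0, 1, 0, 0, 0, 0, 0.27], [0, 0, 0, 0, 0, 0, 0.27]])

```text
clock: 20.72
tcp_pos: [0.4738, 0.1358, 0.1349]
eef_rot: [0.145, -0.233, 0.704, -0.655]
wrist_force: [0.2, 0.8, 0.7]
width: 0.268
gripper_force: 0.0
```

Run:
```python
from kin import *
from rig import bot
b=bot.observe();st(b);cover(bot);cover(bot,"side")
```

```text
t20.73 q [-1.07  1.04  0.1   1.94  1.06  1.47  0.28] L(x,y,z from hinge) [-162.8   48.4    7.9] th 0.142 F [0.02 0.86 0.7 ] w 0.268 g 0.0
top lip px 561 ang of lip pts pct [0.048 0.065 0.085] y [-0.078  0.042]
side lip px 642 ang of lip pts pct [0.048 0.059 0.07 ] y [-0.077  0.068]
```

play_rows(rows=[[0, 0, 0, 0, 0, 0, 0.45], [0, 0, 0, 0, 0, 0, 0.45], [0, 0, -6, 0, 0, 0, 0.45], [0, 0, -8, 0, 0, 0, 0.45], [0, 0, -10, 0, 0, 0, 0.45], [0, 0, -10, 0, 0, 0, 0.45], [0, 0, -12, 0, 0, 0, 0.45], [0, 0, -12, 0, 0, 0, 0.45], [0, 0, -12, 0, 0, 0, 0.45], [0, 0, -10, 0, 0, 0, 0.45], [0, 0, 0, 0, 0, 0, 0.45], [0, 0, 0, 0, 0, 0, 0.45]])

```text
clock: 22.32
tcp_pos: [0.4331, 0.2039, 0.1431]
eef_rot: [0.145, -0.233, 0.704, -0.655]
wrist_force: [-0.6, 0.8, -0.2]
width: 0.451
gripper_force: 0.0
```

Run:
```python
from kin import *
from rig import bot
b=bot.observe();st(b);t=cover(bot);s=cover(bot,"side");cv2.imwrite("pics/c5.png",np.hstack([t[20:370,:400],s[50:400,100:500]])[:,:,::-1])
```

```text
t22.32 q [-1.16  1.03  0.04  1.87  0.96  1.58  0.32] L(x,y,z from hinge) [-218.5  104.8   16.1] th 0.142 F [-0.78  0.6  -0.16] w 0.451 g 0.0
top lip px 692 ang of lip pts pct [0.048 0.066 0.082] y [-0.077  0.066]
side lip px 834 ang of lip pts pct [0.048 0.06  0.071] y [-0.075  0.068]
```

View pics/c5.png

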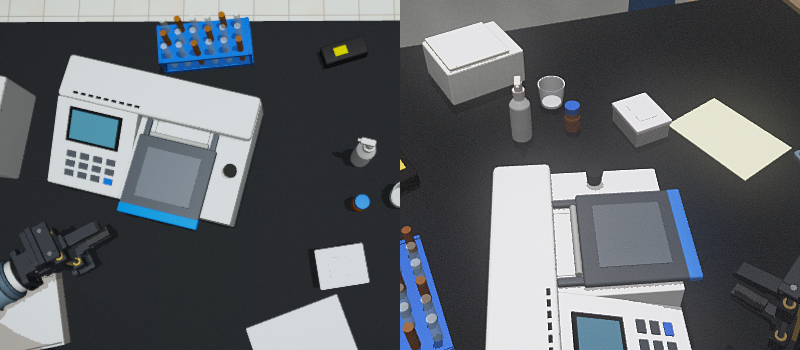

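The cover lies flat and shut, with its lip at (158,215) in the top view. The gripper is clear at (70,250), and the stopper and the other objects are where they were.

```bash
python3 -c "
from rig import bot
print(bot.sign_off())"
```

```text
the job is handed in; nothing more can be done
None
```

The cover is fully shut: I tipped it forward, caught it on the lower finger and lowered it slowly all the way. The gripper then backed clear with nothing else visibly moved, and the job is handed in at about 22 s.

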